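# Pass a tray over the spring stop of a packing lane

## Robot

A 6-joint arm with a two-finger parallel gripper is mounted at the origin on the work surface. World frame = base frame: x ahead of the robot, y to its left, z up, the work surface at z = 0. Lengths are in mm, angles in rad, forces in N, time in s.
With the tool pointing down it reaches from about 350 to 925 mm from the base axis. Payload 6.4 kg.
Tool frame: the origin (TCP) lies on the centre line of the jaws, within the pads' length; the fingertips stand robot.finger_overhang ahead of it and the grasp point (between the pads) lies 6 mm ahead of it (robot.finger_overhang is the distance from the TCP to the fingertips, in mm); y points along the fingers, x is the direction in which the jaws open and shut, and the axes are right-handed (so a half turn about y gives the same grasp; the last joint's range is limited). The gripper opens to 94 mm and grips with 3 to 60 N. Pads are 16 mm wide; open, the fingers measure 119 mm over their backs; the gripper's body (75 mm by 177 mm) begins 78 mm behind the grasp point.
Start: joints at [1.114, 0.245, 1.558, -0, 1.339, -0.174], TCP at [181.376, 624.193, 230.455] pointing down, gripper open.
Joint ranges: [-3.13, 3.13], [-1.02, 2.26], [0.13, 2.54], [-0.95, 4.09], [0.21, 2.88], [-2.74, 2.74]. Speed limits (rad/s): [2.57, 2.57, 3.14, 3.14, 3.14, 3.14].

## Interface

Orientations are given as a unit quaternion [w, x, y, z].
In Python, from rig import robot gives the robot as it stands.
- The arm moves only by the shell command python3 -m handwheel 'ROWS' [FORCE]. ROWS is JSON, a list of rows, each a list of 7 numbers: the shift along the tool's x, y, z in m, then the turn, a rotation vector about the tool's x, y, z in degrees, then the opening, from 0 (shut) to 1 (fully open). In form: [[dx, dy, dz, wx, wy, wz, hand], ...]. A call has 1 to 10 rows; each row shifts and turns the commanded pose from where the row before left it, along the tool's axes as they then stand; what a row does not reach is not made up. A row lasts 1/12 s, in which the tool goes at most 41.7 mm and 7.16 degrees, less where a joint would pass 70% of its speed; a pose out of reach is approached as far as the arm can. A call is refused whole if a number of a shift passes 0.0417 or a number of a turn 7.16, either way. A call with a gripper value outside its range is refused whole. The fingers move at their own pace and stop on an object; FORCE is the grip in N (left out, the last holds). Time passes only in rows, so rows that do not move let the fingers close. It gives the time, the measured TCP pose, the force and the opening at its end, in the units of the state.
- robot.get_obs(): the state, without advancing time (a new reading comes with each control period).
- robot.snapshot(name): name is "side" or "top" or "wrist"; returns (picture, depth): 480x640x3 uint8, red, green, blue; 480x640 float32, mm along the optical axis (not along the pixel's ray), 0 where there is no reading.
- robot.get_calibration(name): a dict with "fx", "fy", "cx", "cy" (pixels), "world_from_camera" (4x4, takes a point from camera to world coordinates); the wrist camera has in their place "tool_from_camera" (4x4, takes a point from camera to tool coordinates, whose origin is the TCP and whose axes are the tool frame's). Camera axes: x right, y down, z forward; pixel columns grow to the right and rows downward; lengths in mm; the calibration is good to about 2 mm. A picture is of the moment at which its call begins: read the wrist's pose just before it. get_calibration takes no time and is no camera call.
- robot.hand_in(): hands the job in, once; it reports no verdict.
Trained networks look in the newest picture that a camera, given by its name, has taken for a name from the list of things; names that differ only in an ending like _2 or _b are one class to them, and where a whole thing is asked for, a point or a joint stands for the part that bears it (a point fixed in the world has none). Each returns a list of dicts, best first, with "conf" (0 to 1); they miss things now and then, are a little off and sometimes report something else, mostly with a low value. They report only what shows in the picture. A call takes as long as a camera call. They do not tell look-alikes from the thing itself.
- robot.boxes_of(camera, query): "bbox" ([left, top, right, bottom] in pixels, round what is visible of it).
- robot.spot_point(camera, query): "uv" ([column, row] in pixels: a listed point, or the origin of a listed thing).
The state is a dict: "clock": time; "joints": joint angles; "joint_vel": joint speeds; "effort": joint torques, N m; "eef_pos": TCP position; "eef_rot": TCP orientation; "ft_force": force on the tool from outside, world axes, zero at the start; "wrist_torque": the same for the moment, N m; "gripper_width": finger opening in mm.
Only numpy, scipy, OpenCV 4.12 (cv2) and the standard library are available. Lean on these libraries where they do the work, as an engineer would, in place of code of your own. Each camera call takes 0.05 s, during which the arm holds its last target.

## Task

A tray with a shrink-wrapped pack of jars waits behind the spring stop of the slide lane. With one fingertip press the stop's thumb plate down and keep it down while the other finger, reaching inside the tray, pushes the tray's front wall over the stop, then push the tray on along the lane until it rests against the end plate and the stop has sprung back up behind it. Do not lift or tip the tray or the pack, leave the pack in the tray, and do not disturb the things standing beside the lane.

Things in the scene. Friction and masses are not known exactly. Their poses are not given: they have to be found in the camera images.
- lane: Slide lane fixed on the bench: slate-blue steel channel, 460 mm long (its y), 140 mm wide (its x). Trays travel to its -y (roughly the robot's right) on two white runner strips, tops 60 mm above the bench. Origin on the bench under its middle; z up, +x the side away from the robot. Side flanges at |x| = 67 to 70 mm rise 12 mm above the strips.
- lane_end (a point): Point on the inner face of the end plate, the upright plate that closes the lane at its -y end (140 mm wide, its top 44 mm above the strips): mid-width, level with the tops of the strips, 203 mm from the tongue's upstream face. Axes as the lane's.
- stop (a joint): Spring stop, a steel part that moves straight down: 0 = up, 0.017 m = fully down. Its thumb plate carries a tongue standing in the lane in front of the waiting tray's near (-x) corner, 12 mm above the strips when up. Pressed 0.013 m or more it lets a tray pass; a tray over the tongue keeps it down (0.012 m). Light spring: 1.5 N to start, 2.5 N fully down; let go, it springs up.
- stop_plate (a point): Middle of the top of the stop's thumb plate (moves with it). Plate 30 mm (lane x) by 68 mm (lane y), 4 mm thick, its top 34 mm above the strips when up. It lies beside the lane outside the -x flange, 88 mm from the lane's middle line, along the waiting tray's front corner. Nothing stands over it, nor beside the lane downstream of it.
- stop_tongue (a point): Middle of the upstream (+y) top edge of the stop's tongue, which faces the waiting tray (moves with the stop). The tongue is 10 mm thick along lane y and reaches 27 mm into the lane from the -x flange; it lies 28 mm towards -y of the thumb plate's middle.
- tray: Open grey plastic tray, 130 mm (x) by 180 mm (y) by 45 mm high, walls and floor 4 mm, 0.3 kg, loose on the strips with 2 mm play to each flange. Origin at the centre of its underside, axes as the lane's; front wall at -y. It starts with the front wall 3 to 18 mm short of the tongue.
- tray_front (a point): Middle of the lower edge of the tray's front wall, on the outer face, at the underside. The wall's inner face is 4 mm towards the tray's +y; at least 70 mm of empty tray floor lie behind it.
- pack: Shrink-wrapped pack of six dark jars with white labels and black caps on a card, standing loose in the rear (+y) part of the tray: 118 mm (x) by 80 mm (y) by 61 mm high, about 0.55 kg. Origin at the centre of its underside.
- jar_a: Loose jar standing on the bench beyond the lane (its +x side), 38 mm across, 58 mm high; leave alone. Origin at the centre of its underside.
- jar_b: Second such jar, also beyond the lane; leave alone. Origin at the centre of its underside.
- tape: Roll of brown packing tape lying flat beyond the lane, 100 mm across, 48 mm high; leave alone. Origin at the centre of its underside.
- carton: Closed cardboard carton beyond the lane, 110 by 150 by 85 mm high; leave alone. Origin at the centre of its underside.
Mind the look-alikes: they are no part of the job. Of the things that look like the tray, the smaller one is meant. What is shaped like the pack but turquoise is not meant.

How it is judged (in metres and radians):
On the way, in this order (a step that is already met when the one before it is completed fails the run):
1. a finger holds the stop down while the tray still waits behind it (value of joint stop above 0.011 m and contact force between the fingers and stop above 0.3 N and y of tray_front in the frame of lane above 0 m), for 0.1 s.
2. the tray's front has slid over the stop with a finger still holding it down (y of tray_front in the frame of lane below -0.003 m and value of joint stop above 0.01 m and contact force between the fingers and stop above 0.2 N).
At the end, for the whole second after the job is handed in: The tray lies flat on the strips between the flanges with its front within 8 mm of the end plate, at rest; the stop is up again behind it (within 3 mm of its upper end); the pack stands upright on the tray's floor (y of tray_front in the frame of lane_end between -0.004 and 0.008 m and x of tray in the frame of lane between -0.006 and 0.006 m and z of tray in the frame of lane between 0.057 and 0.063 m and angle between tray's own z axis and vertical below 0.04 rad and value of joint stop below 0.003 m and linear speed of each of tray, pack below 0.01 m/s and angle between pack's own z axis and vertical below 0.06 rad and z of pack in the frame of tray below 0.009 m); the robot touches nothing.
It fails at once if the tray is lifted (more than 8 mm) or tipped (more than 7 degrees) (height (world z) of tray above 0.068 m or angle between tray's own z axis and vertical above 0.12 rad).
It fails at once if the pack is lifted (more than 10 mm) or tipped (more than 10 degrees) (height (world z) of pack above 0.074 m or angle between pack's own z axis and vertical above 0.17 rad).
It fails at once if a thing beside the lane is moved more than 20 mm or knocked over (distance of any of jar_a, jar_b, tape, carton from where it was at the start of the episode above 0.02 m or angle between any of jar_a, jar_b, tape, carton's own z axis and vertical above 0.3 rad).
It also fails if it takes over 42 s, if anything falls off the work surface, if the arm or the gripper's body presses on something with over 40 N, if the wrist force passes 120 N, or if a joint passes its speed limit or range.

## Working session

There is one attempt and no reset: what is moved stays moved. The work goes in short steps, Python scripts to look and compute and a shell command to move; the robot and the scene stay as the last step left them, time stands still between calls to the robot, and variables do not carry over. Pictures are saved under pics/ and viewed, and the job is handed in when it is done.

```bash
ls; mkdir -p pics
python3 - <<'E'
from rig import robot
import cv2
print(robot.finger_overhang)
o=robot.get_obs();print({k:o[k] for k in("clock","eef_pos","eef_rot","gripper_width","ft_force")})
for c in("top","side"):
    p,d=robot.snapshot(c); cv2.imwrite(f"pics/{c}0.png",p[:,:,::-1])
    for q in("tray","pack","stop","lane"):
        print(c,q,[(b["bbox"],round(b["conf"],2)) for b in robot.boxes_of(c,q)])
    for q in("stop_plate","stop_tongue","tray_front","lane_end","lane","tray"):
        print(c,q,[(b["uv"],round(b["conf"],2)) for b in robot.spot_point(c,q)])
E
```

```text
pics
25.0
{'clock': 0.0, 'eef_pos': array([181.12855614, 623.6794549 , 229.34063311]), 'eef_rot': array([-0.56515862,  0.56577934,  0.42395645, -0.42514752]), 'gripper_width': 93.82152186512687, 'ft_force': array([-0.55460727, -0.31743016,  0.91789838])}
top tray [([291.2, 197.7, 389.4, 274.8], 0.83), ([189.4, 310.1, 347.8, 465.6], 0.76), ([277.8, 194.4, 512.7, 286.6], 0.6), ([363.0, 254.5, 403.2, 290.9], 0.38)]
top pack [([187.3, 222.9, 229.9, 286.6], 0.86), ([296.2, 202.0, 341.4, 269.7], 0.73), ([363.5, 255.0, 400.1, 290.2], 0.57), ([277.5, 187.8, 515.5, 288.8], 0.43)]
top stop [([366.3, 256.2, 401.7, 289.8], 0.9), ([275.6, 189.4, 517.9, 293.1], 0.57), ([417.1, 158.9, 437.7, 177.7], 0.29)]
top lane [([274.3, 190.8, 514.8, 291.8], 0.6)]
top stop_plate [([380.7, 279.0], 0.78)]
top stop_tongue [([393.0, 258.2], 0.96), ([382.1, 277.7], 0.74)]
top tray_front [([221.8, 413.1], 0.65)]
top lane_end [([496.7, 234.0], 0.8)]
top lane [([387.8, 235.8], 0.71)]
top tray [([340.1, 235.7], 0.77)]
side tray [([290.7, 218.7, 387.7, 289.2], 0.79), ([101.4, 206.8, 256.3, 315.4], 0.57)]
side pack [([296.7, 203.0, 363.7, 254.6], 0.96), ([256.0, 180.8, 316.3, 227.0], 0.68), ([290.9, 216.1, 386.8, 286.9], 0.62)]
side stop [([295.8, 260.7, 340.7, 304.9], 0.7)]
side lane [([282.1, 224.8, 464.0, 414.7], 0.64)]
side stop_plate [([307.9, 272.3], 0.95), ([331.4, 241.8], 0.42)]
side stop_tongue [([326.8, 285.8], 0.61)]
side tray_front [([357.2, 282.7], 0.91), ([149.5, 245.3], 0.6), ([310.5, 273.8], 0.23)]
side lane_end [([412.3, 362.9], 0.66)]
side lane [([355.6, 311.4], 0.79)]
side tray [([335.6, 254.1], 0.89), ([181.5, 269.3], 0.87), ([410.5, 366.4], 0.37)]
```

View pics/top0.png

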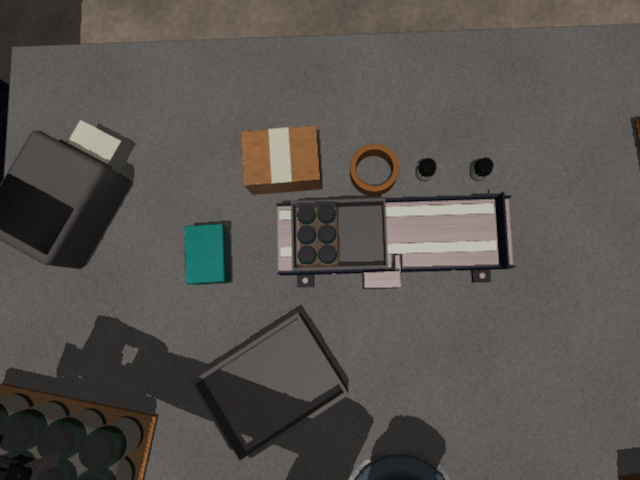

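View pics/side0.png

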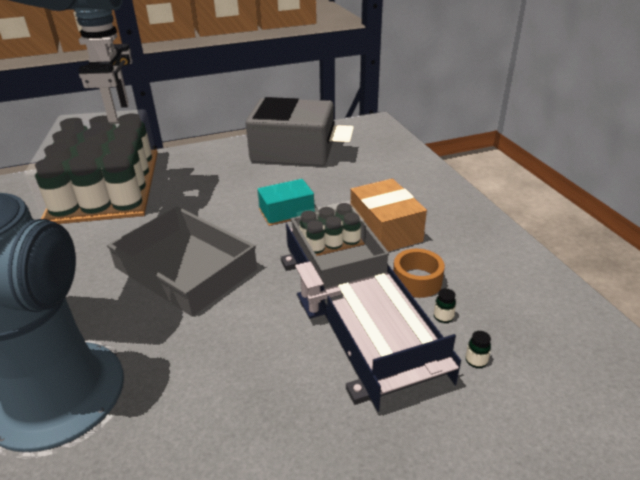

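Candidates in the top picture are the smaller tray in the lane at (340,235), which is the one meant, and the big empty tray at (270,385). The pack is the dark jars at (317,235); the turquoise block at (208,254) is not. The thumb plate is at (382,278). Next I'll measure these and check a close crop.

```bash
cat > h.py <<'E'
import numpy as np,cv2
from rig import robot
from scipy.spatial.transform import Rotation as R
def cam(c):
    k=robot.get_calibration(c)
    if "world_from_camera" in k: T=np.array(k["world_from_camera"])
    else:
        o=robot.get_obs(); q=o["eef_rot"]; W=np.eye(4); W[:3,:3]=R.from_quat([q[1],q[2],q[3],q[0]]).as_matrix(); W[:3,3]=o["eef_pos"]
        T=W@np.array(k["tool_from_camera"])
    return k,T
def cloud(c,d,kT=None):
    k,T=kT or cam(c); v,u=np.mgrid[:480,:640]
    P=np.stack([(u-k["cx"])/k["fx"]*d,(v-k["cy"])/k["fy"]*d,d],-1)
    X=P@T[:3,:3].T+T[:3,3]; X[d<=0]=np.nan; return X
def onplane(c,uv,z,kT=None):
    k,T=kT or cam(c); r=T[:3,:3]@np.array([(uv[0]-k["cx"])/k["fx"],(uv[1]-k["cy"])/k["fy"],1]); o=T[:3,3]
    return o+r*(z-o[2])/r[2]
E
python3 - <<'E'
from h import *
np.set_printoptions(precision=1,suppress=True)
p,d=robot.snapshot("top"); np.savez("top0.npz",p=p,d=d); X=cloud("top",d)
cv2.imwrite("pics/crop0.png",cv2.resize(p[180:310,265:525],None,fx=3,fy=3,interpolation=cv2.INTER_CUBIC)[:,:,::-1])
o=robot.get_obs();q=o["eef_rot"];print(R.from_quat([q[1],q[2],q[3],q[0]]).as_matrix())
print(robot.get_calibration("wrist")["tool_from_camera"])
for uv in [(380,278),(393,258),(450,210),(450,248),(495,205),(495,243),(395,248),(400,210),(360,235),(509,230),(387,230),(317,235),(600,300),(420,272)]: print(uv,X[uv[1],uv[0]])
s=[onplane("top",b["uv"],z) for q,z in(("stop_plate",94),("stop_tongue",72),("lane_end",60),("lane",0),("tray",60)) for b in robot.spot_point("top",q)[:1]]
print(np.array(s))
s=[onplane("side",b["uv"],z) for q,z in(("stop_plate",94),("stop_tongue",72),("tray_front",60),("lane_end",60),("lane",0),("tray",60)) for b in robot.spot_point("side",q)[:1]]
print(np.array(s))
E
```

```text
[[ 0.3 -0.  -1. ]
 [ 1.  -0.   0.3]
 [-0.  -1.   0. ]]
[[   1.     0.    -0.     0.5]
 [   0.    -0.3    1.  -154.5]
 [   0.    -1.    -0.3   84.9]
 [   0.     0.     0.     1. ]]
(380, 278) [452.9  32.8  91.2]
(393, 258) [498.9  -1.6  -2.7]
(450, 210) [ 586.3 -110.7   59.4]
(450, 248) [ 510.5 -106.8   62.4]
(495, 205) [ 594.2 -198.7   59.8]
(495, 243) [ 519.1 -195.3   58.1]
(395, 248) [512.7  -0.1  61.4]
(400, 210) [589.1 -12.8  56.9]
(360, 235) [539.8  67.9  62.2]
(509, 230) [ 544.6 -224.5   55.5]
(387, 230) [549.5  14.1  56.7]
(317, 235) [533.  149.1 122.6]
(600, 300) [ 405.2 -416.4    0.9]
(420, 272) [468.4 -56.2   0.4]
[[ 458.    27.4   94. ]
 [ 486.6    2.9   72. ]
 [ 535.5 -203.1   60. ]
 [ 548.8    9.6    0. ]
 [ 259.9  244.2   60. ]]
[[ 451.4   34.8   94. ]
 [ 479.    11.5   72. ]
 [ 539.5   12.3   60. ]
 [ 544.9 -196.    60. ]
 [ 532.5    0.2    0. ]
 [ 533.4  108.1   60. ]]
```

View pics/crop0.png

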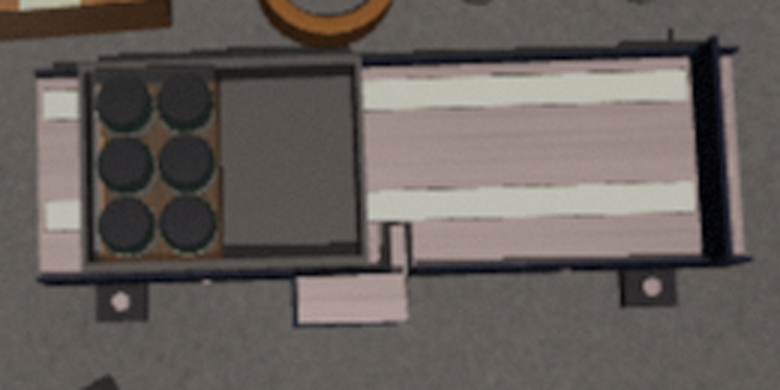

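The crop shows the right tray: pack at crop (155,165), front wall at x≈360, tongue at (397,245) and thumb plate at (350,298). Now I'll fit the lane axis precisely.

Run:
```python
from h import *
np.set_printoptions(precision=1,suppress=True)
z=np.load("top0.npz");p=z["p"].astype(int);d=z["d"];kT=cam("top")
m=(p.min(-1)>170)&(p[:,:,2]>p[:,:,0]-22); roi=np.zeros_like(m);roi[195:262,380:505]=1;m&=roi
n,l,st,c=cv2.connectedComponentsWithStats(m.astype(np.uint8))
for i in range(1,n):
    if st[i,4]>200:
        v,u=np.nonzero(l==i); P=np.array([onplane("top",(a,b),60,kT) for a,b in zip(u,v)])
        f=np.polyfit(P[:,1],P[:,0],1); print("strip",st[i],"slope deg",np.degrees(np.arctan(f[0])),"x@y=0",f[1],"x@-100",np.polyval(f,-100),P[:,1].min(),P[:,1].max())
print(p[278,380],p[230,450],p[210,450],p[230,387])
# plate
m=np.zeros(d.shape,np.uint8); X=cloud("top",d)
m[(X[...,2]>80)&(X[...,2]<100)]=1; r=np.zeros_like(m); r[268:295,355:408]=1; m&=r
v,u=np.nonzero(m); P=np.array([onplane("top",(a,b),94,kT)[:2] for a,b in zip(u,v)],np.float32)
print("plate depth",len(P),cv2.minAreaRect(P),P.min(0),P.max(0))
pm=((p[:,:,0]>120)&(p[:,:,0]-p[:,:,1]>10)).astype(np.uint8)&r
v,u=np.nonzero(pm); P=np.array([onplane("top",(a,b),94,kT)[:2] for a,b in zip(u,v)],np.float32)
print("plate col",len(P),cv2.minAreaRect(P),P.min(0),P.max(0))
for row in(215,235): print([ (u,p[row,u].tolist(),X[row,u].round().tolist()) for u in range(378,392)])
```

```text
strip [387 204 106  12 886] slope deg -0.5878820736481449 x@y=0 586.5849472762166 x@-100 587.6110310641432 -192.96739586308303 13.534188206469977
strip [388 241 108  12 916] slope deg -0.6090178507420532 x@y=0 512.6215507524338 x@-100 513.6845274555424 -194.66515042892644 13.68870769293433
[164 147 144] [155 140 137] [187 186 175] [164 146 143]
plate depth 574 ((451.5657653808594, 29.20258903503418), (29.934814453125, 67.95680236816406), 0.9149220585823059) [436.2  -4.7] [466.2  63.2]
plate col 568 ((452.6985168457031, 29.877077102661133), (34.24000930786133, 68.34140014648438), 2.6459717750549316) [435.7  -4.4] [471.1  63.4]
[(378, [87, 81, 79], [578.0, 32.0, 66.0]), (379, [88, 83, 79], [579.0, 30.0, 64.0]), (380, [86, 81, 78], [578.0, 28.0, 65.0]), (381, [79, 75, 71], [579.0, 26.0, 63.0]), (382, [48, 45, 42], [579.0, 24.0, 62.0]), (383, [35, 35, 33], [575.0, 23.0, 84.0]), (384, [70, 67, 64], [571.0, 23.0, 106.0]), (385, [114, 112, 105], [571.0, 21.0, 106.0]), (386, [166, 165, 154], [571.0, 19.0, 105.0]), (387, [188, 187, 177], [579.0, 13.0, 59.0]), (388, [189, 190, 179], [579.0, 12.0, 60.0]), (389, [190, 189, 180], [578.0, 10.0, 62.0]), (390, [189, 189, 178], [579.0, 7.0, 59.0]), (391, [188, 187, 178], [579.0, 6.0, 59.0])]
[(378, [87, 82, 77], [539.0, 33.0, 62.0]), (379, [88, 85, 80], [540.0, 30.0, 59.0]), (380, [86, 81, 79], [539.0, 29.0, 63.0]), (381, [87, 81, 78], [539.0, 27.0, 64.0]), (382, [71, 68, 67], [538.0, 25.0, 66.0]), (383, [39, 36, 34], [538.0, 23.0, 65.0]), (384, [48, 48, 44], [535.0, 23.0, 87.0]), (385, [80, 76, 73], [533.0, 22.0, 105.0]), (386, [117, 108, 105], [533.0, 20.0, 102.0]), (387, [150, 136, 131], [540.0, 14.0, 55.0]), (388, [163, 145, 143], [540.0, 12.0, 54.0]), (389, [159, 142, 140], [539.0, 11.0, 59.0]), (390, [160, 142, 140], [539.0, 8.0, 56.0]), (391, [160, 143, 140], [539.0, 7.0, 57.0])]
```

```bash
cat >> h.py <<'E'
YAW=0.6
def rep(tx,ty,tz):
    o=robot.get_obs();q=o["eef_rot"];M=R.from_quat([q[1],q[2],q[3],q[0]]).as_matrix()
    th=np.radians(YAW); D=np.array([[np.cos(th),0,-np.sin(th)],[np.sin(th),0,np.cos(th)],[0,-1,0]])
    print("clock",o["clock"],"pos",o["eef_pos"],"F",o["ft_force"],"w",o["gripper_width"])
    print("rotvec deg",np.degrees(R.from_matrix(M.T@D).as_rotvec()))
    v=np.array([tx,ty,tz])-o["eef_pos"]; print("world dv",v,"tool now",M.T@v,"tool after turn",D.T@v)
E
python3 -c "
from h import *
rep(502.5,42,230)"
```

```text
clock 1.7 pos [181.38336698 624.18511633 230.44653593] F [0.65018849 0.14705625 0.09965056] w 94.3797470513237
rotvec deg [-1.10817785e-04  7.31950662e+01 -3.56214805e-03]
world dv [ 3.21116633e+02 -5.82185116e+02 -4.46535926e-01] tool now [-4.69439445e+02  4.50929578e-01 -4.70831186e+02] tool after turn [ 3.15002509e+02  4.46535926e-01 -5.85515859e+02]
```

```bash
python3 -m handwheel '[[0,0,0,0,7,0,1],[0,0,0,0,7,0,1],[0,0,0,0,7,0,1],[0,0,0,0,7,0,1],[0,0,0,0,7,0,1],[0,0,0,0,7,0,1],[0,0,0,0,7,0,1],[0,0,0,0,7,0,1],[0,0,0,0,7,0,1],[0,0,0,0,7,0,1]]'
python3 -m handwheel '[[0,0,0,0,3.2,0,1],[0.0155,0,-0.028,0,0,0,1],[0.0155,0,-0.028,0,0,0,1],[0.0155,0,-0.028,0,0,0,1],[0.0155,0,-0.028,0,0,0,1],[0.0155,0,-0.028,0,0,0,1],[0.0155,0,-0.028,0,0,0,1],[0.0155,0,-0.028,0,0,0,1],[0.0155,0,-0.028,0,0,0,1],[0.0155,0,-0.028,0,0,0,1]]'
python3 -m handwheel '[[0.0155,0,-0.028,0,0,0,1],[0.0155,0,-0.028,0,0,0,1],[0.0155,0,-0.028,0,0,0,1],[0.0155,0,-0.028,0,0,0,1],[0.0155,0,-0.028,0,0,0,1],[0.0155,0,-0.028,0,0,0,1],[0.0155,0,-0.028,0,0,0,1],[0.0155,0,-0.028,0,0,0,1],[0.0155,0,-0.028,0,0,0,1],[0.0155,0,-0.028,0,0,0,1]]'
python3 -m handwheel '[[0,0,0,0,0,0,1],[0,0,0,0,0,0,1],[0,0,0,0,0,0,1]]'
python3 - <<'E'
from h import *
p,d=robot.snapshot("wrist"); cv2.imwrite("pics/w1.png",p[:,:,::-1]); np.savez("w1.npz",p=p,d=d)
for q,z in(("stop_plate",94),("stop_tongue",72),("tray_front",60),("lane_end",60)):
    for b in robot.spot_point("wrist",q)[:2]: print(q,b["uv"],b["conf"],onplane("wrist",b["uv"],z))
rep(502.5,42,230)
E
```

```text
clock: 2.53
eef_pos: [181.4, 624.2, 230.4]
eef_rot: [-0.707, 0.707, 0.021, -0.021]
ft_force: [-0.0, 0.0, 0.0]
gripper_width: 94.0
clock: 3.37
eef_pos: [324.0, 372.3, 230.7]
eef_rot: [0.707, -0.707, -0.004, 0.004]
ft_force: [0.3, -0.2, -0.1]
gripper_width: 93.7
clock: 4.2
eef_pos: [482.0, 93.7, 230.7]
eef_rot: [0.707, -0.707, -0.004, 0.003]
ft_force: [-0.2, -0.2, 0.5]
gripper_width: 94.1
clock: 4.45
eef_pos: [481.1, 95.7, 230.3]
eef_rot: [0.707, -0.707, -0.003, 0.004]
ft_force: [0.1, -0.6, 0.4]
gripper_width: 94.0
stop_plate [277.8, 307.9] 0.6 [447.96320846  32.62819388  94.        ]
stop_tongue [321.3, 326.2] 0.91 [484.58348157   3.71327544  72.        ]
tray_front [378.2, 300.5] 0.83 [536.64021546  23.94669145  60.        ]
tray_front [476.7, 429.6] 0.28 [ 645.90982312 -119.82486172   60.        ]
clock 4.7 pos [481.00118292  96.19947496 230.49390764] F [ 0.7663385   0.20986568 -0.56179422] w 93.92558263460207
rotvec deg [-0.00330609  0.09308928  0.0055185 ]
world dv [ 21.49881708 -54.19947496  -0.49390764] tool now [ 20.84157834   0.49277805 -54.45559612] tool after turn [ 20.93007308   0.49390764 -54.42163414]
```

View pics/w1.png

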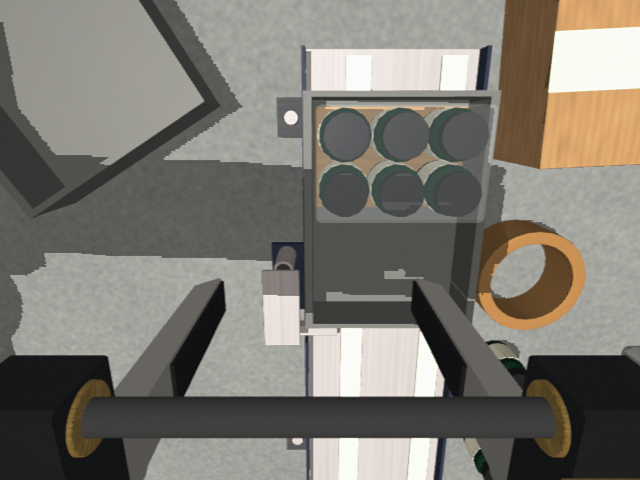

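Wrist view: thumb plate at (281,307), tray front wall at about (390,320), tongue at (320,328). The fingers hang at (200,300) and (430,300). I'll cross-check positions with the wrist depth.

Run:
```python
from h import *
np.set_printoptions(precision=1,suppress=True)
d=np.load("w1.npz")["d"];X=cloud("wrist",d)
r=np.zeros(d.shape,bool);r[255:360,245:304]=1
m=r&(X[...,2]>85)&(X[...,2]<105)
Q=X[m][:,:2].astype(np.float32);print("plate",len(Q),cv2.minAreaRect(Q),np.percentile(X[m][:,2],[5,50,95]))
for col in(340,360): print("col",col,[(v,X[v,col].round(0).tolist()) for v in range(292,334,3)])
for row in (260,): print("row",row,[(u,X[row,u].round(0).tolist()) for u in list(range(296,320,2))+list(range(466,500,2))])
m=(X[...,2]>100)&(X[...,2]<110);r[:]=0;r[85:330,295:505]=1
Q=X[m&r];print("rim",Q[:,:2].min(0),Q[:,:2].max(0),cv2.minAreaRect(Q[:,:2].astype(np.float32)))
```

```text
plate 2725 ((450.42047119140625, 32.04257583618164), (30.129993438720703, 68.25602722167969), 0.7678950428962708) [93.3 94.4 95.5]
col 340 [(292, [501.0, 34.0, 64.0]), (295, [501.0, 31.0, 64.0]), (298, [501.0, 28.0, 64.0]), (301, [501.0, 25.0, 65.0]), (304, [501.0, 25.0, 71.0]), (307, [501.0, 25.0, 76.0]), (310, [500.0, 25.0, 82.0]), (313, [500.0, 26.0, 89.0]), (316, [500.0, 25.0, 94.0]), (319, [500.0, 26.0, 99.0]), (322, [499.0, 26.0, 104.0]), (325, [499.0, 24.0, 107.0]), (328, [503.0, -7.0, 57.0]), (331, [503.0, -10.0, 57.0])]
col 360 [(292, [519.0, 34.0, 64.0]), (295, [519.0, 31.0, 64.0]), (298, [520.0, 28.0, 63.0]), (301, [519.0, 26.0, 66.0]), (304, [519.0, 25.0, 70.0]), (307, [518.0, 26.0, 77.0]), (310, [518.0, 25.0, 82.0]), (313, [517.0, 26.0, 88.0]), (316, [516.0, 26.0, 94.0]), (319, [516.0, 25.0, 98.0]), (322, [515.0, 26.0, 104.0]), (325, [515.0, 24.0, 105.0]), (328, [521.0, -5.0, 60.0]), (331, [521.0, -8.0, 60.0])]
row 260 [(296, [460.0, 50.0, 25.0]), (298, [461.0, 50.0, 25.0]), (300, [463.0, 50.0, 25.0]), (302, [465.0, 50.0, 26.0]), (304, [470.0, 79.0, 105.0]), (306, [472.0, 79.0, 106.0]), (308, [473.0, 79.0, 106.0]), (310, [475.0, 79.0, 106.0]), (312, [476.0, 72.0, 87.0]), (314, [477.0, 64.0, 64.0]), (316, [479.0, 64.0, 64.0]), (318, [481.0, 65.0, 65.0]), (466, [598.0, 77.0, 96.0]), (468, [598.0, 78.0, 99.0]), (470, [598.0, 80.0, 103.0]), (472, [599.0, 80.0, 105.0]), (474, [600.0, 80.0, 105.0]), (476, [602.0, 81.0, 105.0]), (478, [603.0, 81.0, 106.0]), (480, [635.0, 57.0, 38.0]), (482, [635.0, 58.0, 41.0]), (484, [635.0, 59.0, 45.0]), (486, [636.0, 60.0, 48.0]), (488, [637.0, 60.0, 48.0]), (490, [639.0, 61.0, 49.0]), (492, [641.0, 61.0, 49.0]), (494, [643.0, 61.0, 49.0]), (496, [645.0, 61.0, 49.0]), (498, [647.0, 60.0, 47.0])]
rim [468.4  21.2] [604.8 202.6] ((536.8562622070312, 111.75074768066406), (134.77694702148438, 180.00820922851562), 0.7652599811553955)
```

```bash
python3 -m handwheel '[[0.0065,0,-0.018,0,0,0,1],[0.0065,0,-0.018,0,0,0,1],[0.0065,0,-0.018,0,0,0,1],[0,0.02,0,0,0,0,1],[0,0.02,0,0,0,0,1],[0,0.02,0,0,0,0,1],[0,0.02,0,0,0,0,1],[0,0.02,0,0,0,0,1],[0,0,0,0,0,0,1],[0,0,0,0,0,0,1]]'
python3 - <<'E'
from h import *
p,d=robot.snapshot("wrist"); cv2.imwrite("pics/w2.png",p[:,:,::-1]); 
p,d=robot.snapshot("side"); cv2.imwrite("pics/s2.png",cv2.resize(p[150:350,230:480],None,fx=3,fy=3)[:,:,::-1])
rep(500.2,42,103)
E
```

```text
clock: 5.53
eef_pos: [500.7, 42.1, 129.9]
eef_rot: [0.707, -0.707, -0.003, 0.005]
ft_force: [0.2, -0.2, 0.1]
gripper_width: 94.3
clock 5.6333 pos [502.31540974  41.68503375 131.87932322] F [ 0.09300494 -0.06261493  0.63561927] w 93.98643389411203
rotvec deg [0.01986283 0.0318206  0.12233898]
world dv [ -2.11540974   0.31496625 -28.87932322] tool now [-2.17346383 28.87462922  0.34830195] tool after turn [-2.11199549 28.87932322  0.3371011 ]
```

View pics/w2.png

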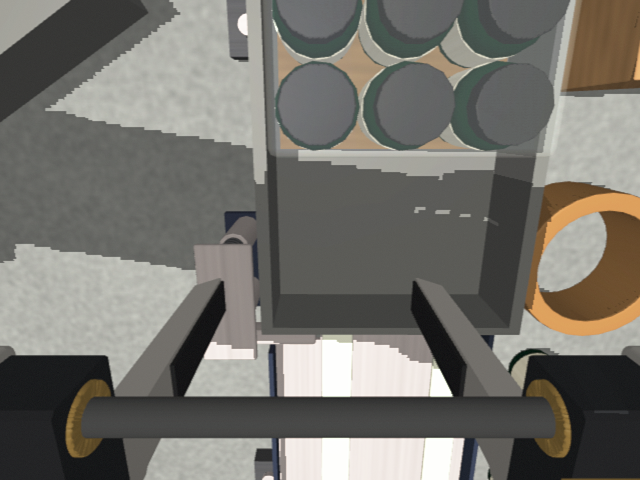

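View pics/s2.png

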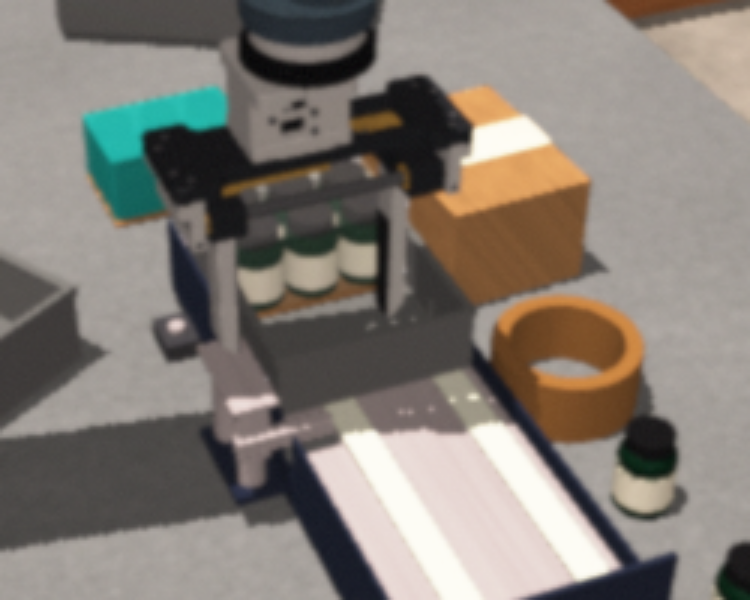

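The left finger is over the plate (wrist ~(215,300)) and the right finger is inside the tray behind the front wall (~(425,290)). Pressing down now.

```bash
python3 -m handwheel '[[-0.001,0.006,0,0,0,0,1],[0,0.006,0,0,0,0,1],[0,0.005,0,0,0,0,1],[0,0.005,0,0,0,0,1],[0,0.0045,0,0,0,0,1],[0,0,0,0,0,0,1],[0,0,0,0,0,0,1],[0,0,0,0,0,0,1]]'
python3 - <<'E'
from h import *
rep(500.2,42,103)
p,d=robot.snapshot("wrist"); cv2.imwrite("pics/w3.png",p[:,:,::-1]); 
np.set_printoptions(precision=1,suppress=True)
X=cloud("wrist",d); r=np.zeros(d.shape,bool);r[255:355,160:255]=1
m=r&(X[...,2]>70)&(X[...,2]<98);print("plate z",np.percentile(X[m][:,2],[5,50,95]),m.sum())
p,d=robot.snapshot("side"); cv2.imwrite("pics/s3.png",cv2.resize(p[150:350,230:480],None,fx=3,fy=3)[:,:,::-1])
o=[robot.get_obs()["ft_force"]]; print(o)
E
```

```text
clock: 6.3
eef_pos: [500.4, 41.4, 104.0]
eef_rot: [-0.707, 0.707, 0.004, -0.004]
ft_force: [0.6, 0.4, 1.6]
gripper_width: 94.3
clock 6.3 pos [500.43753656  41.43794874 104.0415793 ] F [0.6060431  0.36393246 1.58950305] w 94.26740360297515
rotvec deg [ 0.00438453  0.00035366 -0.02210047]
world dv [-0.23753656  0.56205126 -1.0415793 ] tool now [-0.2312326   1.04162537  0.56458901] tool after turn [-0.23163786  1.0415793   0.56450788]
plate z [78.2 79.2 92.6] 4687
[array([ 0.3, -0.7,  2.8])]
```

View pics/w3.png

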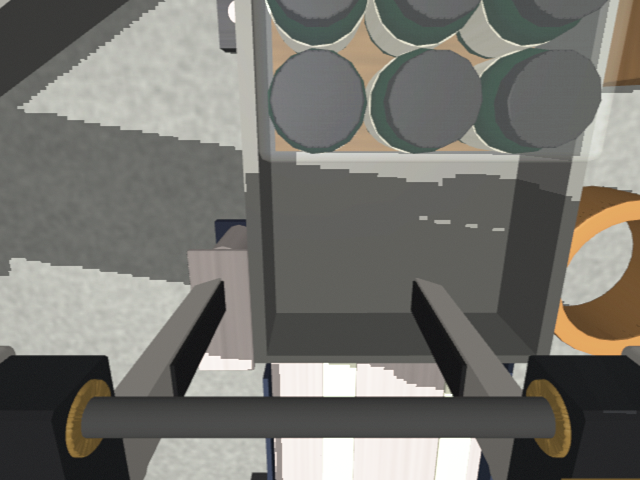

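View pics/s3.png

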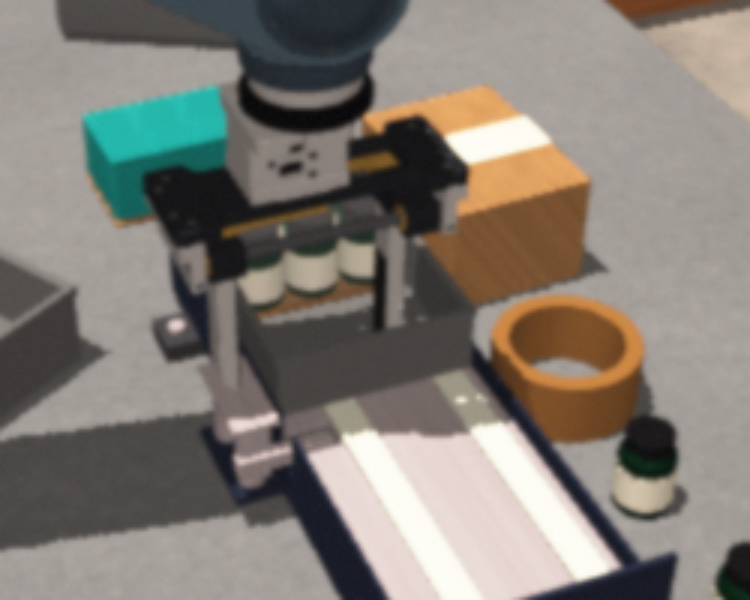

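The plate is down about 15 mm with a force of about 2 N. Pushing the front wall over the stop.

```bash
python3 -m handwheel '[[0,0.0005,-0.003,0,0,0,1],[0,0,-0.004,0,0,0,1],[0,0,-0.004,0,0,0,1],[0,0,-0.004,0,0,0,1],[0,0,-0.004,0,0,0,1],[0,0,-0.004,0,0,0,1],[0,0,-0.004,0,0,0,1],[0,0,-0.004,0,0,0,1],[0,0,-0.003,0,0,0,1],[0,0,-0.003,0,0,0,1]]'
python3 - <<'E'
from h import *
np.set_printoptions(precision=1,suppress=True)
rep(500.4,0,103.5)
p,d=robot.snapshot("wrist"); cv2.imwrite("pics/w4.png",p[:,:,::-1]); 
X=cloud("wrist",d); m=(X[...,2]>102)&(X[...,2]<109);r=np.zeros(d.shape,bool);r[150:420,230:400]=1
print("rim ymin",np.percentile(X[m&r][:,1],[0.5,2,5]))
r[:]=0;r[150:420,150:240]=1;m=r&(X[...,2]>70)&(X[...,2]<98);print("plate z",np.percentile(X[m][:,2],[5,50,95]),m.sum(),X[m][:,1].min())
p,d=robot.snapshot("side"); cv2.imwrite("pics/s4.png",cv2.resize(p[150:350,230:480],None,fx=3,fy=3)[:,:,::-1])
E
```

```text
clock: 7.23
eef_pos: [500.5, 5.4, 103.4]
eef_rot: [0.708, -0.706, -0.003, 0.004]
ft_force: [-0.6, 7.6, 2.4]
gripper_width: 93.9
clock 7.2333 pos [500.5   5.4 103.4] F [-0.6  7.6  2.4] w 93.85226024211885
rotvec deg [-0.2 -0.  -0. ]
world dv [-0.1 -5.4  0.1] tool now [-0.1 -0.2 -5.4] tool after turn [-0.1 -0.1 -5.4]
rim ymin [-7.5 -7.1 -6.5]
plate z [77.4 78.5 90.3] 6960 -3.6361990760106977
```

View pics/w4.png

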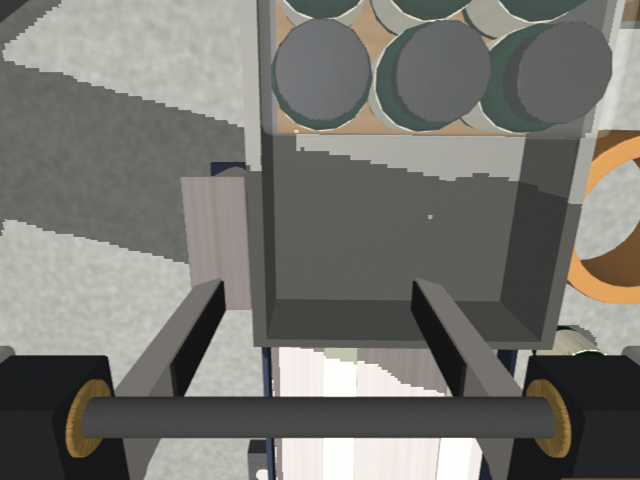

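View pics/s4.png

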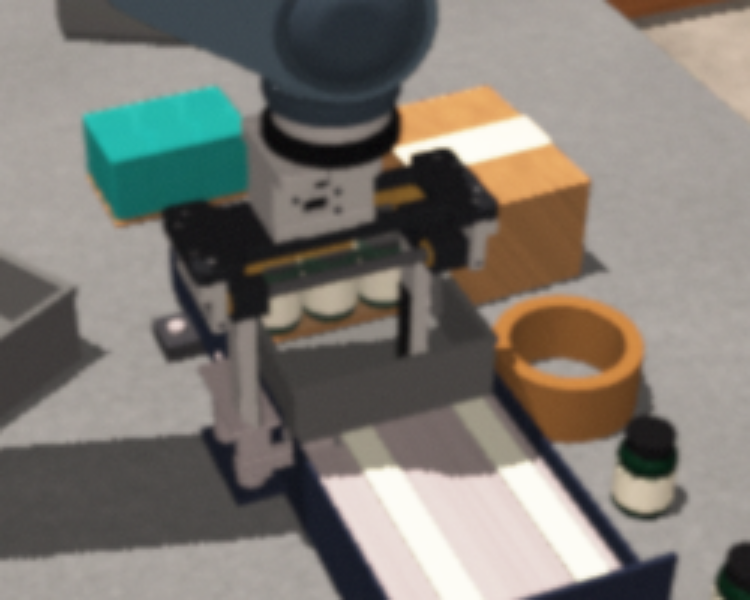

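The front wall is now past the tongue (front at y≈-7, plate still held at 78 mm). Continuing along the lane.

```bash
python3 -m handwheel '[[0,0,-0.004,0,0,0,1],[0,0,-0.004,0,0,0,1],[0,0,-0.004,0,0,0,1],[0,0,-0.004,0,0,0,1],[0,0,-0.004,0,0,0,1],[0,0,-0.005,0,0,0,1],[0,0,-0.005,0,0,0,1],[0,0,-0.005,0,0,0,1],[0,0,-0.005,0,0,0,1],[0,0,-0.005,0,0,0,1]]'
python3 -m handwheel '[[0,0,-0.005,0,0,0,1],[0,0,-0.005,0,0,0,1],[0,0,-0.005,0,0,0,1],[0,0,-0.005,0,0,0,1],[0,0,-0.005,0,0,0,1],[0,0,-0.005,0,0,0,1],[0,0,-0.005,0,0,0,1],[0,0,-0.005,0,0,0,1],[0,0,-0.005,0,0,0,1],[0,0,-0.005,0,0,0,1]]'
python3 - <<'E'
from h import *
np.set_printoptions(precision=1,suppress=True)
rep(500.4,-175,103.5)
p,d=robot.snapshot("side"); cv2.imwrite("pics/s5.png",cv2.resize(p[150:420,230:500],None,fx=2.2,fy=2.2)[:,:,::-1])
E
```

```text
clock: 8.17
eef_pos: [500.9, -39.8, 103.2]
eef_rot: [0.708, -0.706, -0.004, 0.004]
ft_force: [-0.4, 6.5, 3.8]
gripper_width: 93.9
clock: 9.0
eef_pos: [501.4, -89.7, 103.2]
eef_rot: [0.708, -0.706, -0.004, 0.004]
ft_force: [-0.7, 7.0, 3.8]
gripper_width: 94.1
clock 9.0 pos [501.4 -89.7 103.2] F [-0.7  7.   3.8] w 94.05444177559298
rotvec deg [-0.2  0.  -0. ]
world dv [ -1.  -85.3   0.3] tool now [ -2.   -0.5 -85.3] tool after turn [ -1.9  -0.3 -85.3]
```

View pics/s5.png

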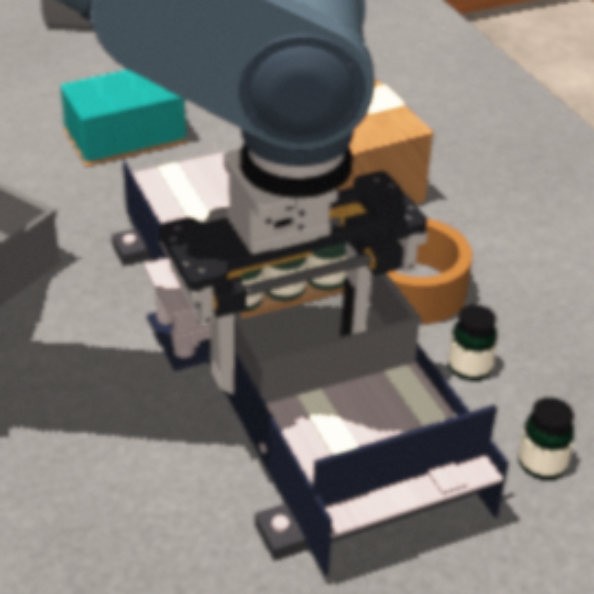

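The tray is sliding flat and the finger has left the plate. Continuing towards the end plate.

```bash
python3 -m handwheel '[[0,0,-0.005,0,0,0,1],[0,0,-0.005,0,0,0,1],[0,0,-0.005,0,0,0,1],[0,0,-0.005,0,0,0,1],[0,0,-0.005,0,0,0,1],[0,0,-0.005,0,0,0,1],[0,0,-0.005,0,0,0,1],[0,0,-0.005,0,0,0,1],[0,0,-0.005,0,0,0,1],[0,0,-0.005,0,0,0,1]]'
python3 -m handwheel '[[0,0,-0.005,0,0,0,1],[0,0,-0.005,0,0,0,1],[0,0,-0.005,0,0,0,1],[0,0,-0.005,0,0,0,1],[0,0,-0.005,0,0,0,1],[0,0,-0.004,0,0,0,1],[0,0,-0.003,0,0,0,1],[0,0,-0.002,0,0,0,1],[0,0,0,0,0,0,1],[0,0,0,0,0,0,1]]'
python3 - <<'E'
from h import *
np.set_printoptions(precision=1,suppress=True)
rep(501.4,-188,103.5)
p,d=robot.snapshot("top"); X=cloud("top",d)
cv2.imwrite("pics/t6.png",cv2.resize(p[150:310,265:525],None,fx=3,fy=3,interpolation=cv2.INTER_CUBIC)[:,:,::-1])
p,d=robot.snapshot("wrist"); cv2.imwrite("pics/w6.png",p[:,:,::-1]); np.savez("w6.npz",p=p,d=d)
E
```

```text
clock: 9.88
eef_pos: [501.9, -139.6, 103.2]
eef_rot: [0.708, -0.706, -0.004, 0.004]
ft_force: [0.6, 7.2, 3.8]
gripper_width: 93.7
clock: 10.72
eef_pos: [502.3, -173.9, 103.2]
eef_rot: [0.708, -0.707, -0.003, 0.004]
ft_force: [-0.4, 5.7, 2.8]
gripper_width: 93.7
clock 10.7167 pos [ 502.3 -173.9  103.2] F [-0.4  5.7  2.8] w 93.7173403232685
rotvec deg [-0.1  0.  -0.1]
world dv [ -0.9 -14.1   0.3] tool now [ -1.1  -0.3 -14.1] tool after turn [ -1.1  -0.3 -14.1]
```

View pics/t6.png

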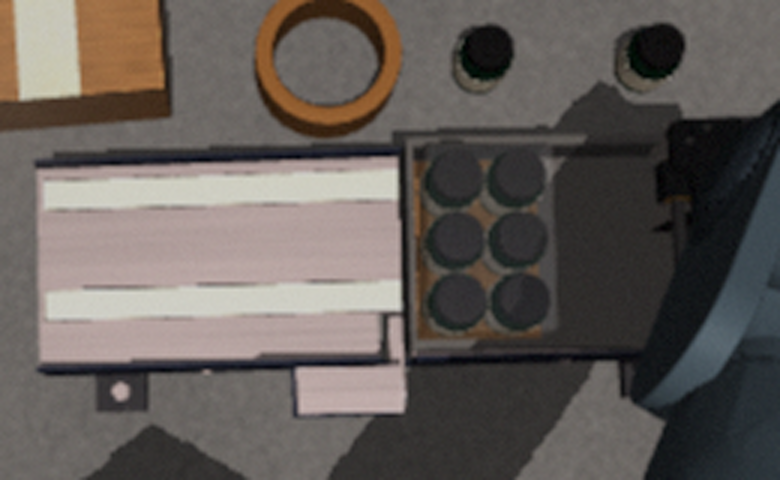

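View pics/w6.png

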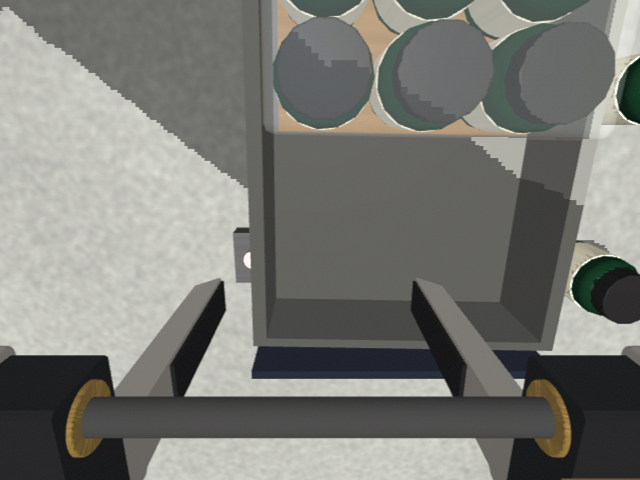

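Wrist view: a small gap (rows 348–375) remains between the tray front and the end plate. Creeping until contact.

```bash
python3 -m handwheel '[[0,0,-0.003,0,0,0,1],[0,0,-0.003,0,0,0,1],[0,0,-0.002,0,0,0,1],[0,0,-0.002,0,0,0,1],[0,0,0,0,0,0,1]]'
python3 -m handwheel '[[0,0,-0.0015,0,0,0,1],[0,0,0,0,0,0,1]]'
python3 - <<'E'
from h import *
p,d=robot.snapshot("wrist"); cv2.imwrite("pics/w7.png",p[:,:,::-1]); X=cloud("wrist",d)
rep(501.4,-188,103.5)
print([(v,X[v,330].round().tolist()) for v in range(330,385,4)])
E
```

```text
clock: 11.23
eef_pos: [502.5, -183.9, 103.2]
eef_rot: [0.708, -0.706, -0.004, 0.004]
ft_force: [0.2, 5.0, 2.6]
gripper_width: 93.9
clock: 11.4
eef_pos: [502.5, -185.2, 103.2]
eef_rot: [0.708, -0.706, -0.004, 0.004]
ft_force: [-0.4, 5.2, 3.1]
gripper_width: 94.0
clock 11.45 pos [ 502.51540233 -185.19248434  103.20458805] F [0.82742933 6.42081294 4.09252613] w 94.16467797415329
rotvec deg [-0.10950302  0.02283658 -0.0416371 ]
world dv [-1.11540233 -2.80751566  0.29541195] tool now [-1.14607127 -0.29992167 -2.79465605] tool after turn [-1.14474087 -0.29541195 -2.79568147]
[(330, [508.0, -193.0, 97.0]), (334, [508.0, -193.0, 101.0]), (338, [508.0, -193.0, 104.0]), (342, [508.0, -195.0, 105.0]), (346, [508.0, -196.0, 106.0]), (350, [508.0, -200.0, 104.0]), (354, [508.0, -201.0, 104.0]), (358, [512.0, -274.0, -0.0]), (362, [512.0, -277.0, -1.0]), (366, [512.0, -280.0, 1.0]), (370, [512.0, -284.0, 0.0]), (374, [513.0, -288.0, -1.0]), (378, [513.0, -291.0, -0.0]), (382, [513.0, -295.0, 0.0])]
```

View pics/w7.png

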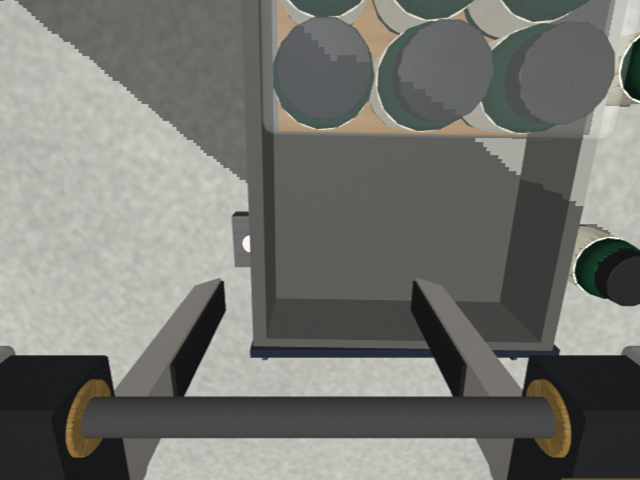

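About 1–2 mm remain, so I'll creep in smaller steps.

```bash
python3 -m handwheel '[[0,0,-0.0015,0,0,0,1],[0,0,0,0,0,0,1]]'
python3 -m handwheel '[[0,0,-0.001,0,0,0,1],[0,0,0,0,0,0,1]]'
```

```text
clock: 11.62
eef_pos: [502.5, -185.6, 103.3]
eef_rot: [0.709, -0.706, -0.004, 0.004]
ft_force: [-0.1, 10.6, 5.8]
gripper_width: 94.1
clock: 11.78
eef_pos: [502.5, -185.8, 103.2]
eef_rot: [0.709, -0.705, -0.004, 0.005]
ft_force: [-0.9, 12.9, 8.0]
gripper_width: 93.8
```

The force is rising and the advance has stopped, so the tray is against the plate. I'll back off, lift clear and check.

```bash
python3 -m handwheel '[[0,0,0.002,0,0,0,1],[0,0,0.003,0,0,0,1],[0,0,0.004,0,0,0,1],[0,0,0.005,0,0,0,1],[0,0,0,0,0,0,1],[0,-0.01,0,0,0,0,1],[0,-0.02,0,0,0,0,1],[0,-0.03,0,0,0,0,1],[0,-0.03,0,0,0,0,1],[0,-0.03,0,0,0,0,1]]'
python3 -m handwheel '[[-0.02,-0.02,0.02,0,0,0,1],[-0.03,0,0.03,0,0,0,1],[-0.03,0,0.035,0,0,0,1],[-0.01,0,0.035,0,0,0,1],[0,0,0.035,0,0,0,1],[0,0,0,0,0,0,1],[0,0,0,0,0,0,1]]'
python3 - <<'E'
from h import *
np.set_printoptions(precision=1,suppress=True)
p,d=robot.snapshot("wrist"); cv2.imwrite("pics/w8.png",p[:,:,::-1]); X=cloud("wrist",d)
m=(X[...,2]>100)&(X[...,2]<108)&(X[...,0]>455)&(X[...,0]<620)&(X[...,1]<20)&(X[...,1]>-230)
print("wrist rim+plate",X[m][:,:2].min(0),X[m][:,:2].max(0))
p,d=robot.snapshot("side"); cv2.imwrite("pics/s8.png",cv2.resize(p[150:420,230:500],None,fx=2.2,fy=2.2)[:,:,::-1])
p,d=robot.snapshot("top"); X=cloud("top",d)
cv2.imwrite("pics/t8.png",cv2.resize(p[150:310,265:525],None,fx=3,fy=3,interpolation=cv2.INTER_CUBIC)[:,:,::-1])
m=(X[...,0]>436)&(X[...,0]<466)&(X[...,1]>0)&(X[...,1]<60)
print("stop plate z top",np.percentile(X[m][:,2],[10,50,90]))
rep(0,0,0)
E
```

```text
clock: 12.62
eef_pos: [502.5, -174.7, 225.5]
eef_rot: [-0.707, 0.707, 0.004, -0.004]
ft_force: [0.5, -0.0, 0.1]
gripper_width: 93.8
clock: 13.2
eef_pos: [414.6, -23.5, 244.4]
eef_rot: [-0.707, 0.707, 0.005, -0.004]
ft_force: [-0.1, 0.1, -0.7]
gripper_width: 94.0
wrist rim+plate [ 472.5 -178.6] [608.1 -18.1]
stop plate z top [ 92.2 519.8 538.5]
clock 13.35 pos [414.9 -25.3 243.8] F [-0.1  0.6 -0.1] w 94.03083992088044
rotvec deg [ 0.  -0.1  0. ]
world dv [-414.9   25.3 -243.8] tool now [-414.7  243.7   29.3] tool after turn [-414.6  243.8   29.7]
```

View pics/w8.png

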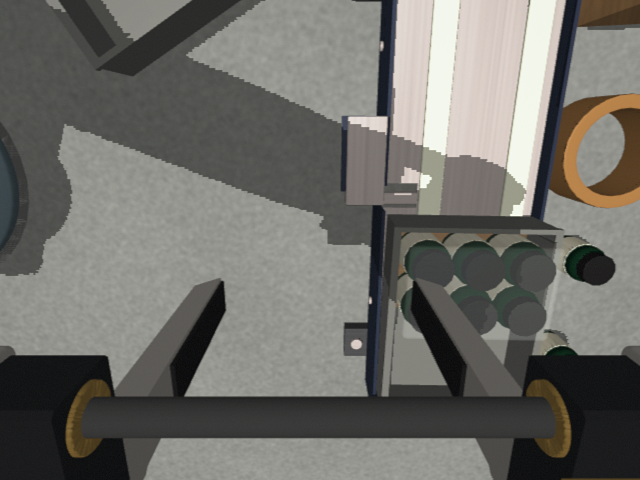

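View pics/s8.png

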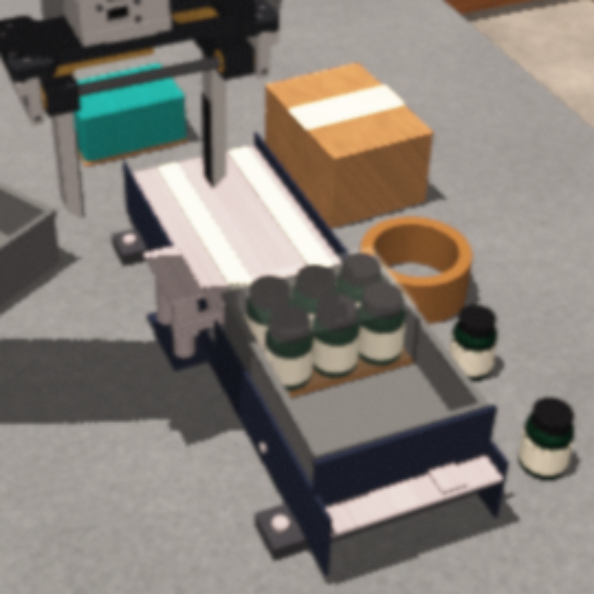

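View pics/t8.png

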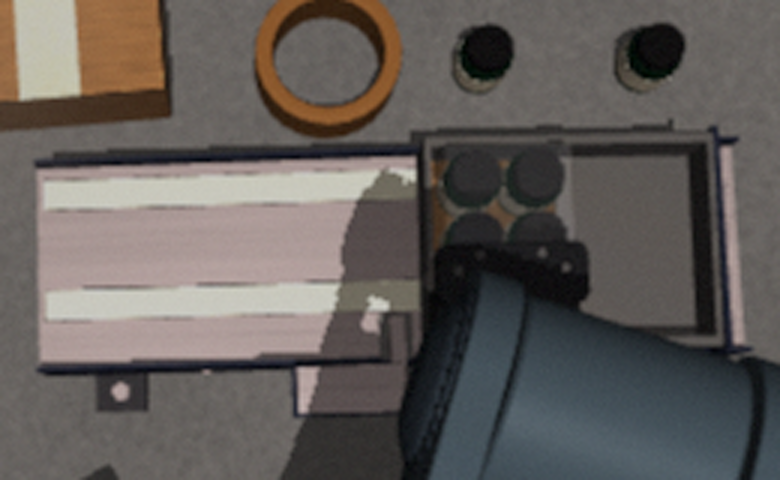

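The tray sits against the end plate with the pack upright, and the tongue stands up behind it. I'll do one numeric check of the plate height before handing in.

Run:
```python
from h import *
np.set_printoptions(precision=1,suppress=True)
p,d=robot.snapshot("wrist"); X=cloud("wrist",d)
Q=X[130:195,352:380].reshape(-1,3);print("plate z",np.percentile(Q[:,2],[10,50,90]))
Q=X[184:190,392:412].reshape(-1,3);print("tongue",np.median(Q,0))
Q=X[218:224,400:520].reshape(-1,3);print("rear rim",np.median(Q,0))
z=np.load("top0.npz");p2,d2=robot.snapshot("top")
print("bystanders diff",np.abs(p2[120:195,235:345].astype(int)-z["p"][120:195,235:345]).mean(),np.abs(p2[140:185,345:500].astype(int)-z["p"][140:185,345:500]).mean())
print(robot.hand_in())
```

```text
plate z [nan nan nan]
tongue [nan nan nan]
rear rim [nan nan nan]
bystanders diff 7.8564040404040405 6.563249701314217
the job is handed in; nothing more can be done
None
```

The job is handed in with the tray pushed home against the end plate; no verdict came back. I used one finger to hold the thumb plate about 15–16 mm down. The other, inside the tray, pushed the front wall over the tongue and on down the lane. I then backed off and lifted clear, at about 13.5 s on the clock.

**Checks that passed:**
- **Stop held down:** while the front wall crossed, the thumb plate was at about 78 mm, against 94 mm when up. The finger pressed with 2–3 N, and the tray front was about 7 mm past lane zero.
- **Tray at the end plate:** the push force rose from about 6 to 13 N and the tray stopped advancing. The top and side pictures show no gap.
- **Pack, tongue and neighbours:** in the pictures the pack stands upright in the tray and the tongue is up behind it. The jars, tape and carton look to be where they started.
- **Robot clear:** the hand stood clear of everything with wrist force near zero.

**Checks that failed or were weak:**
- **Stop height at the end:** my last depth measurement (thumb plate, tongue, rear rim) gave no valid values, and the script handed in anyway. That the stop is up rests on the pictures and an earlier top-camera check. In that check the arm blocked most of the plate, and only the low end of its readings (92 mm) fits a raised plate.
- **Neighbours unmoved:** the picture-difference check came out around 7–8 grey levels, and I set no threshold for it. Shadows may explain it, so that rests on the views alone.
- **Camera disagreement:** the top and wrist cameras differed by about 3 mm along the lane, so I used force contact for the final position.

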